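# Tip two shop-made crates to find the branded one and push it to the dispatch fence

## Task

One of the two shallow pine crates standing against the metal stop strip has the shop's mark burnt into its underside and is ready for dispatch. With the fingertips, and without lifting either crate off the bench, tip first the crate on the robot's left and then the one on its right: draw its near rim towards the robot against the strip until it leans steeply at about 60 degrees with its underside showing to the far side of the bench, keep it there for a good second, and lower it flat again without letting it drop. Then push the marked crate straight across the bench until it stands flat against the dispatch fence, leave the other crate where it is, and disturb nothing else.

Things in the scene. Friction and masses are not known exactly. Their poses are not given: they have to be found in the camera images.
- crate_a: shallow open pine crate, 160 (x) by 200 (y) by 60 mm high, empty; base 12 mm thick, walls 7 mm, the two end walls scooped down to 34 mm in the middle; 0.24 to 0.39 kg, mass centre 16 mm up: leaned past 1.37 rad it goes right over. Origin: centre of the underside, x away from the robot, z up. Starts with its near long wall 1 mm from the stop strip and parallel to it. May be the left or the right one.
- crate_b: shallow open pine crate, 160 (x) by 200 (y) by 60 mm high, empty; base 12 mm thick, walls 7 mm, the two end walls scooped down to 34 mm in the middle; 0.24 to 0.39 kg, mass centre 16 mm up: leaned past 1.37 rad it goes right over. Origin: centre of the underside, x away from the robot, z up. Starts with its near long wall 1 mm from the stop strip and parallel to it. The other crate.
- crate_a_rim (a point): middle of the top outer edge of crate_a's near long wall: 80 mm towards -x and 60 mm up from its origin, in the crate's frame; the fingertips hook over this wall from inside
- crate_b_rim (a point): the same point on crate_b
- stamp (a point): centre of the burnt mark (a dark ring 86 mm across round a dark lozenge) in the middle of one crate's underside, at that crate's origin; the other's underside is bare. Seen only when the crate is tipped; the camera beyond the bench looks down at about 50 degrees, so the lean must be well past that
- stop_strip: aluminium bar fixed to the bench on the robot's side of both crates, 25 (x) by 700 (y) by 3 mm high; origin at the centre of its underside, x away from the robot, far face at x = +12.5 mm. A crate pulled by its near rim (5 to 15 N) pivots on its near bottom edge against this bar and creeps up to 10 mm away from it as it leans
- fence: dispatch fence fixed across the far side of the bench: dark hardwood bar 30 (x) by 1060 (y) by 45 mm high, clamped at both ends; origin at the centre of its underside, x away from the robot, near face at x = -15 mm. It may be turned some degrees to the strip. A crate flat against it has its origin at x = -95 mm in the fence's frame
- wax_tin: steel wax tin, 56 mm across, 50 mm high, standing between the two crates; leave alone
- glue_bottle: white glue bottle, 52 mm across, 150 mm high, standing between the crates' ways to the fence; leave alone
- mallet: wooden mallet lying to the left, head 60 by 125 by 60 mm, handle 200 mm towards the robot; leave alone
- try_square: try square lying to the right, stock 115 mm, blade 190 mm towards the robot; leave alone
- packed_box: lidded plywood box 146 by 186 by 112 mm already standing at the left end of the fence; leave alone
- turned_bowl: dark wooden bowl 130 mm across, 50 mm high, to the right before the fence; leave alone
- block_plane: block plane 160 mm long, 55 mm high, lying near the robot on its right; leave alone
- screwdriver: screwdriver with a wooden handle, 200 mm long, lying between the robot and the strip; leave alone

How it is judged:
By the outcome, as a careful person would: the job done as asked, in the order asked, and still so for the second after the job is handed in, with the robot touching nothing.
It also fails if it takes over 72 s, if anything falls off the work surface, if the arm or the gripper's body presses on something with over 40 N, if the wrist force passes 120 N, or if a joint passes its speed limit or range.

## Robot

A 7-joint arm with a two-finger parallel gripper is mounted at the origin on the work surface. World frame = base frame: x ahead of the robot, y to its left, z up, the work surface at z = 0. Lengths are in mm, angles in rad, forces in N, time in s.
With the tool pointing down it reaches from about 400 to 875 mm from the base axis. Payload 19.3 kg.
Tool frame: the origin (TCP) lies at the very end of the fingers, on their centre line; the grasp point (between the pads) lies 19 mm behind it (grip_point_offset is the z of the grasp point in the tool frame, in mm); z points along the fingers, y is the line along which they close (so a half turn about z gives the same grasp; the last joint's range is limited). The gripper opens to 85 mm and grips with 20 to 120 N. Pads are 22 mm wide; open, the fingers measure 114 mm over their backs; the gripper's body (76 mm by 85 mm) begins 54 mm behind the grasp point. The pads swing forward as they close: fully open they stand 13 mm farther back than shut.
Start: joints at [-1.396, 0.521, -0.036, 1.599, 0.021, 1.021, -0.113], TCP at [151.496, 606.353, 231.291] pointing down, gripper open.
Joint ranges: [-2.91, 2.91], [-0.3, 2.13], [-1.5, 1.42], [0.17, 2.43], [-1.26, 4.41], [0.16, 1.93], [-2.52, 2.52]. Speed limits (rad/s): [1.89, 1.89, 2.39, 2.39, 3.01, 3.01, 3.01].

## Interface

Orientations are given as a 3x3 rotation matrix whose columns are the frame's x, y, z axes.
In Python, from workcell import movep, movel, goto_joints, open_gripper, clamp, wait, inverse_kinematics, read_state, camera, PlanningError, finish_job, grip_point_offset gives the robot as it stands. Calls block until the motion is done:
- movep(position, orientation): joint-space move of the TCP to a pose.
- movel(position, frame=None, max_speed=150, guard=None): straight line of the TCP; frame=None keeps the orientation; max_speed is the mean speed in mm/s. With guard (N) it stops when the force on the tool has changed by that much, and returns True; else False.
- goto_joints(angles): joint-space move.
- open_gripper() and clamp(): open the fingers fully, or close them until they stop; the grip force is fixed at half the most.
- wait(seconds).
- inverse_kinematics(position, orientation): joint angles nearest the present ones, or None.
- read_state(): the state.
- camera(name): name is "scene" or "top"; returns a dict with "image" (480x640x3 uint8, blue, green, red), "range_z" (480x640 float32, mm along the optical axis (not along the pixel's ray), 0 where there is no reading), "fx", "fy", "cx", "cy" (pixels), "dist_coeffs" ([k1, k2, p1, p2, k3] as OpenCV has them; the pictures are not rectified), "cam_to_world" (4x4, takes a point from camera to world coordinates). Camera axes: x right, y up, looking along -z (the intrinsics and any distortion apply to the point x, -y, -z); pixel columns grow to the right and rows downward; lengths in mm; the calibration is good to about 2 mm. A picture is of the moment at which its call begins.
A pose or a line that the arm cannot do raises PlanningError and nothing moves.
- finish_job(): hands the job in; it is judged then, once.
The state is a dict: "time": time; "qpos": joint angles; "qvel": joint speeds; "joint_efforts": joint torques, N m; "eef_pos": TCP position; "tool_rot": TCP orientation; "ft_force": force on the tool from outside, world axes, zero at the start; "torque": the same for the moment, N m; "finger_gap": finger opening in mm; "gripper_force": force on a finger pad.
Only numpy, scipy, OpenCV 4.12 (cv2) and the standard library are available. Lean on these libraries where they do the work, as an engineer would, in place of code of your own. Each camera call takes 0.05 s, during which the arm holds its last target. There are 200 camera calls.

## Working session

There is one attempt and no reset: what is moved stays moved. The work goes in short steps, each a Python script; the robot and the scene stay as the last script left them, time stands still between calls to the robot, and variables do not carry over. Pictures are saved under pics/ and viewed, at most 10 in all, crops included, and the job is handed in when it is done.

```bash
ls; mkdir -p pics; python3 - <<'E'
from workcell import *
import cv2,numpy as np
for n in("scene","top"):
    c=camera(n); cv2.imwrite(f"pics/{n}0.png",c["image"]); print(n,c["fx"],c["fy"],c["cx"],c["cy"],c["dist_coeffs"],np.round(c["cam_to_world"],3).tolist(),(c["range_z"]>0).mean())
    np.savez(f"{n}0.npz",r=c["range_z"])
s=read_state();print(s["time"],s["eef_pos"],np.round(s["tool_rot"],2).tolist(),s["finger_gap"],grip_point_offset)
E
```

```text
pics
scene 435.2245019298818 435.2245019298818 319.9148529762258 238.46552887080048 [-0.07160665  0.          0.          0.          0.        ] [[-0.547, -0.572, 0.611, 1152.604], [0.837, -0.383, 0.39, 390.311], [0.011, 0.725, 0.688, 809.947], [0.0, 0.0, 0.0, 1.0]] 0.9962109375
top 511.52022857813824 511.52022857813824 319.83201962302695 245.06804384278385 [0.03715598 0.         0.         0.         0.        ] [[0.027, 0.993, -0.111, 372.757], [-1.0, 0.025, -0.016, -29.992], [-0.014, 0.112, 0.994, 1406.208], [0.0, 0.0, 0.0, 1.0]] 0.9958951822916666
0.1 [151.4333092  606.07610239 230.81247803] [[-0.97, 0.24, -0.0], [0.24, 0.97, -0.0], [-0.0, -0.0, -1.0]] 85.48870342428597 -18.700000000000003
```

View pics/top0.png

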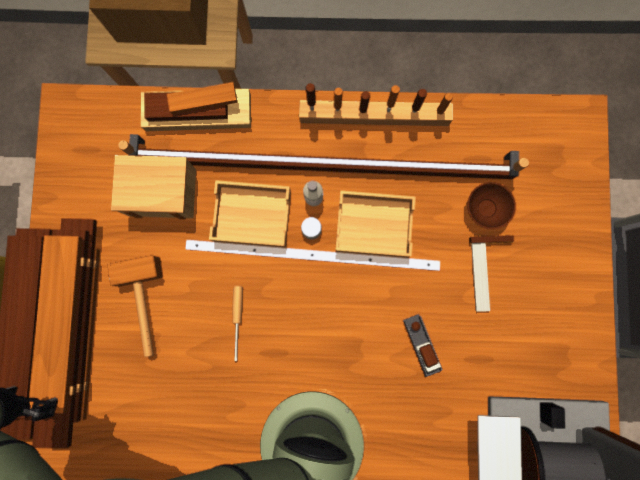

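View pics/scene0.png

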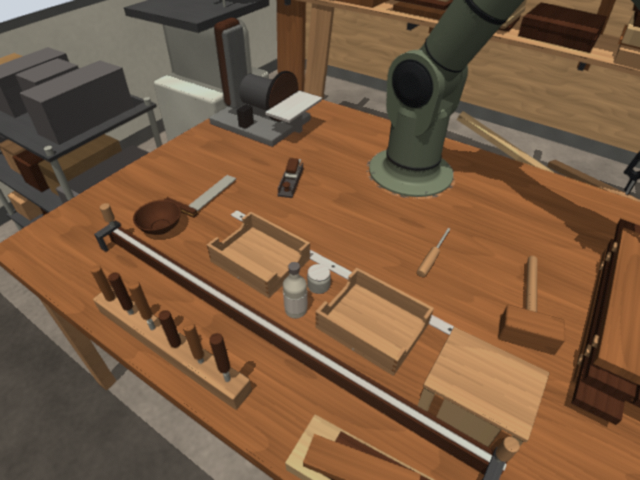

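Top view: the left crate is around (251,215), the right crate around (375,225), the strip runs (187,245)–(439,265), and the fence's light top runs (138,153)–(510,169). The tin is at (311,228) and the bottle at (313,195). I'll enlarge this area.

```bash
cat > h.py <<'E'
import numpy as np,cv2
from workcell import *
def pt(c,u,v,z):
    """pixel -> world point on the plane at height z"""
    K=np.array([[c["fx"],0,c["cx"]],[0,c["fy"],c["cy"]],[0,0,1]])
    x,y=cv2.undistortPoints(np.array([[[u,v]]],float),K,np.array(c["dist_coeffs"]))[0,0]
    M=np.array(c["cam_to_world"]); d=M[:3,:3]@[x,-y,-1]; o=M[:3,3]
    return o+d*(z-o[2])/d[2]
E
python3 - <<'E'
import cv2
i=cv2.imread("pics/top0.png")[140:280,180:445]
cv2.imwrite("pics/crop0.png",cv2.resize(i,None,fx=3,fy=3,interpolation=cv2.INTER_CUBIC))
E
```

```text
(no output)
```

View pics/crop0.png

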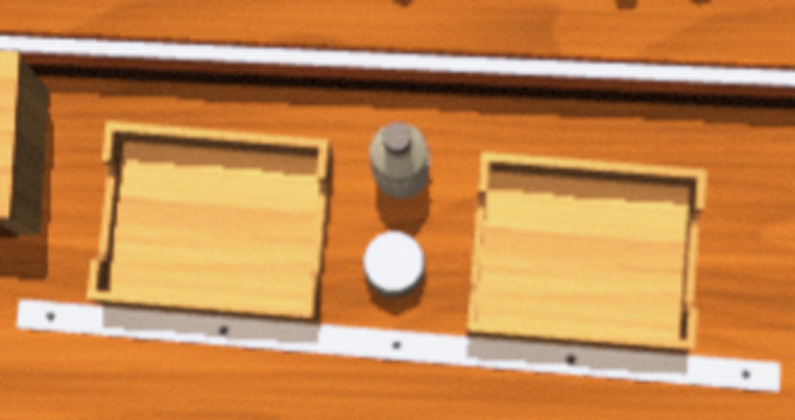

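```bash
python3 - <<'E'
from h import *
c=camera("top"); o=lambda p:((p[0]+.5)/3+179.5,(p[1]+.5)/3+139.5)
for n,P,z in(("L",[(107,124),(329,141),(318,320),(89,298)],60),("R",[(482,153),(706,171),(693,349),(468,333)],60),("strip far",[(18,300),(780,364)],3),("fence white near",[(0,49),(795,86)],45),("tin",[(394,261)],50),("bottle",[(397,130)],150)):
    Q=np.array([pt(c,*o(p),z) for p in P]); print(n,np.round(Q[:,:2],1).tolist(),Q.mean(0).round(1))
    if len(Q)>1: d=Q[1]-Q[0]; print("   ang",np.arctan2(d[0],-d[1]))
    if len(Q)==4: d=Q[2]-Q[3]; print("   ang near",np.arctan2(d[0],-d[1]))
r=np.load("top0.npz")["r"]; M=np.array(c["cam_to_world"])
V,U=np.mgrid[0:480,0:640]; K=np.array([[c["fx"],0,c["cx"]],[0,c["fy"],c["cy"]],[0,0,1]])
q=cv2.undistortPoints(np.stack([U,V],-1).reshape(-1,1,2).astype(float),K,np.array(c["dist_coeffs"])).reshape(480,640,2)
W=np.stack([q[...,0]*r,-q[...,1]*r,-r],-1)@M[:3,:3].T+M[:3,3]; np.save("W.npy",W)
for u in range(200,500,50):
    print(u,[(round(W[v,u,0]),round(W[v,u,2])) for v in range(150,178,1) if W[v,u,2]>5])
print("near wall L",[W[v,251].round().tolist() for v in range(230,256,2)])
print("box",W[150:225,110:195][(W[150:225,110:195,2]>100)].min(0))
E
```

```text
L [[689.7, 277.8], [679.1, 78.3], [517.9, 82.7], [532.3, 286.1]] [604.8 181.2  60. ]
   ang -0.05298136967315462
   ang near -0.07100852158721481
R [[671.5, -58.7], [659.7, -257.9], [500.6, -247.6], [509.7, -50.0]] [ 585.4 -153.5   60. ]
   ang -0.058823284510442754
   ang near -0.04594490386394095
strip far [[535.6, 364.8], [494.3, -335.8]] [515.   14.5   3. ]
   ang -0.05882660674337586
fence white near [[760.3, 381.8], [742.7, -339.7]] [751.5  21.1  45. ]
   ang -0.024402144180263256
tin [[573.7, 17.4]] [573.7  17.4  50. ]
bottle [[669.4, 14.6]] [669.4  14.6 150. ]
200 [(773, 52), (772, 49), (770, 45), (767, 46), (763, 51), (762, 45), (760, 43), (756, 45), (753, 48), (751, 44), (747, 49), (747, 36), (748, 25), (748, 14), (744, 6), (373, 1406)]
250 [(773, 47), (769, 51), (768, 45), (766, 42), (763, 44), (757, 53), (756, 46), (754, 46), (751, 46), (373, 1406), (745, 48), (745, 36), (744, 29), (745, 16), (745, 5), (736, 7)]
300 [(796, 11), (771, 45), (768, 46), (766, 45), (763, 46), (759, 48), (758, 43), (755, 45), (751, 48), (749, 44), (746, 47), (743, 48), (742, 39), (743, 25), (74
[... 224 characters left out ...]
11), (734, 6), (731, 7), (726, 6)]
400 [(764, 42), (761, 44), (759, 39), (752, 55), (751, 48), (748, 49), (746, 47), (742, 52), (741, 44), (738, 46), (736, 44), (736, 34), (737, 17), (736, 10)]
450 [(780, 6), (761, 44), (757, 49), (755, 44), (751, 50), (750, 44), (745, 50), (743, 48), (741, 44), (738, 48), (735, 45), (732, 47), (733, 32), (733, 23), (733, 14)]
near wall L [[565.0, 183.0, 16.0], [560.0, 183.0, 18.0], [555.0, 183.0, 14.0], [549.0, 183.0, 14.0], [543.0, 182.0, 15.0], [538.0, 183.0, 9.0], [527.0, 175.0, 61.0], [525.0, 179.0, 31.0], [522.0, 183.0, 5.0], [517.0, 183.0, 1.0], [511.0, 183.0, 4.0], [506.0, 183.0, 2.0], [501.0, 183.0, 0.0]]
box [372.7571259  -29.99179977 100.07940479]
```

```bash
cat >> h.py <<'E'
TH=-0.0588; ex=np.array([np.cos(TH),np.sin(TH)]); ey=np.array([-ex[1],ex[0]])
def rot(th): 
    c,s=np.cos(th),np.sin(th); return np.array([[c,-s,0],[s,c,0],[0,0,1]])@np.diag([-1.,1,-1])
R=rot(TH)
HC,HW=38,11   # height of the tip corner on the wall, half width of finger
NEAR={"L":np.array([525.,185.]),"R":np.array([505.5,-149.])}  # middle of near bottom edge
def at(side,a,z): return np.r_[NEAR[side]+a*ex,z]     # a: mm beyond the near edge
def arc(phi,da=0):   # TCP (a,z) for lean phi
    s,c=np.sin(phi),np.cos(phi)
    return 7*c-HC*s+3*np.tan(phi)+HW+da, 7*s+HC*c
def lean(side):
    c=camera("scene"); r=c["range_z"]; V,U=np.mgrid[0:480,0:640]; K=np.array([[c["fx"],0,c["cx"]],[0,c["fy"],c["cy"]],[0,0,1]])
    q=cv2.undistortPoints(np.stack([U,V],-1).reshape(-1,1,2).astype(float),K,np.array(c["dist_coeffs"])).reshape(480,640,2)
    M=np.array(c["cam_to_world"]); W=(np.stack([q[...,0]*r,-q[...,1]*r,-r],-1)@M[:3,:3].T+M[:3,3])[r>0]
    d=W[:,:2]-NEAR[side]; a,b,z=d@ex,d@ey,W[:,2]
    k=(abs(b)<80)&(z>20)&(z<120)&(a>-10)&(a<150)
    for _ in range(4):
        p=np.polyfit(z[k],a[k],1); e=a-np.polyval(p,z); k&=abs(e)<max(6,2*e[k].std())
    return np.pi/2-np.arctan(p[0]),p,k.sum(),c["image"]
def st():
    s=read_state(); return round(s["time"],1),np.round(s["eef_pos"],1).tolist(),np.round(s["ft_force"],1).tolist()
E
cat > tip.py <<'E'
import sys
from h import *
S=sys.argv[1]
movep(at(S,45,200),R); clamp() if read_state()["finger_gap"]>10 else None
print(st(),read_state()["finger_gap"])
movel(at(S,34,80),max_speed=250); movel(at(S,34,HC),max_speed=100); print(st())
g=movel(at(S,8,HC),max_speed=30,guard=3); s=st(); print(g,s)
da=(np.array(s[1][:2])-NEAR[S])@ex-(7+HW); print("da",da)
for d in(10,20,30,40,50,60):
    a,z=arc(np.radians(d),da); movel(at(S,a,z),max_speed=20); print(d,st())
L=lean(S); print("lean deg",np.degrees(L[0]),L[1:3])
cv2.imwrite(f"pics/tip{S}.png",L[3]); open("da"+S,"w").write(str(da))
E
python3 tip.py L
```

```text
(3.1, [569.9, 182.3, 200.0], [-0.7, 0.4, -0.9]) 0.35104639895445927
(4.3, [559.3, 183.0, 38.4], [0.1, -0.6, 1.1])
True (4.9, [541.2, 184.2, 38.1], [4.9, -0.6, -2.4])
da -1.7809842976972163
10 (5.3, [535.5, 184.5, 38.7], [4.2, -0.8, -2.1])
20 (5.8, [529.3, 184.8, 38.3], [5.2, 1.2, 0.9])
30 (6.2, [523.2, 185.1, 36.5], [4.1, 0.6, 3.9])
40 (6.7, [517.7, 185.4, 33.6], [3.0, 0.9, 5.4])
50 (7.1, [513.3, 185.6, 29.8], [1.4, 0.0, 4.9])
60 (7.6, [510.0, 185.9, 25.1], [0.6, -0.5, 3.6])
lean deg 57.28390043551223 (array([0.64238546, 5.0470555 ]), np.int64(318))
```

View pics/tipL.png

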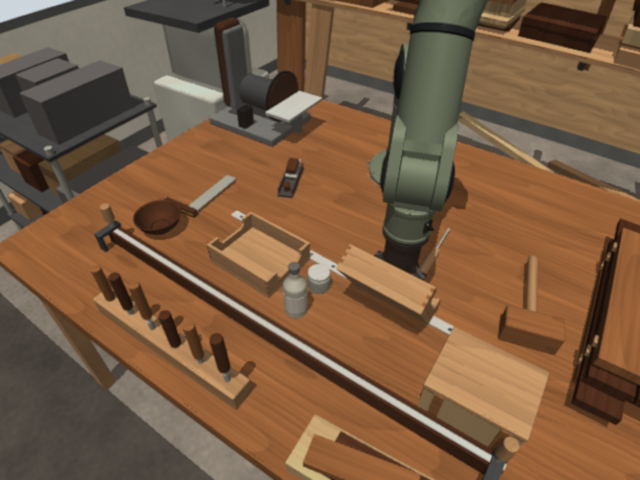

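The left crate leans in front of the gripper at about (390,280). Its far wall's outer face shows, but the underside is only a thin grazing sliver. I'll measure the lean on the far wall, then go a little steeper.

```bash
cat > h2.py <<'E'
from h import *
def lean2(side):
    c=camera("scene"); r=c["range_z"]; V,U=np.mgrid[0:480,0:640]; K=np.array([[c["fx"],0,c["cx"]],[0,c["fy"],c["cy"]],[0,0,1]])
    q=cv2.undistortPoints(np.stack([U,V],-1).reshape(-1,1,2).astype(float),K,np.array(c["dist_coeffs"])).reshape(480,640,2)
    M=np.array(c["cam_to_world"]); W=(np.stack([q[...,0]*r,-q[...,1]*r,-r],-1)@M[:3,:3].T+M[:3,3])[r>0]
    d=W[:,:2]-NEAR[side]; a,b,z=d@ex,d@ey,W[:,2]
    k=(abs(b)<85)&(z>125)&(z<190)&(a>15)&(a<110)
    for _ in range(5):
        p=np.polyfit(a[k],z[k],1); e=z-np.polyval(p,a); k&=abs(e)<max(4,2*e[k].std())
    return np.degrees(np.pi/2-np.arctan(-p[0])),k.sum(),(a[k].min(),a[k].max(),z[k].min(),z[k].max()),c["image"]
E
cat > more.py <<'E'
import sys
from h2 import *
S=sys.argv[1]; da=float(open("da"+S).read())
for d in map(float,sys.argv[2:]):
    a,z=arc(np.radians(d),da); movel(at(S,a,z),max_speed=20); L=lean2(S); print(d,st(),L[:3])
cv2.imwrite(f"pics/m{S}{d:.0f}.png",cv2.resize(L[3][180:360,270:480] if S=="L" else L[3][130:310,180:390],None,fx=3,fy=3,interpolation=cv2.INTER_CUBIC))
E
python3 more.py L 60 62.5
```

```text
60.0 (7.9, [510.1, 185.8, 25.1], [0.2, -0.3, 4.2]) (np.float64(57.56218160189557), np.int64(2408), (np.float64(15.122454574816425), np.float64(92.91632213869472), np.float64(131.8380907286636), np.float64(185.73573975235342)))
62.5 (8.2, [509.7, 185.9, 23.8], [1.9, -0.8, 2.5]) (np.float64(60.20143809694275), np.int64(2400), (np.float64(15.43076955658565), np.float64(87.53666362110978), np.float64(135.57027257182574), np.float64(181.4432838835304)))
```

View pics/mL62.png

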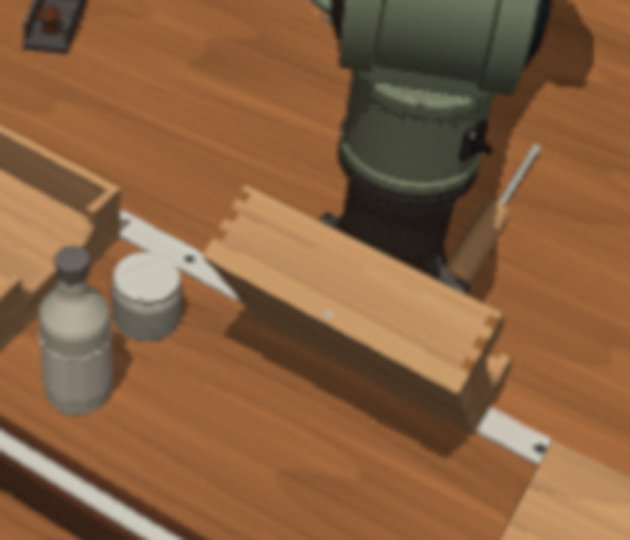

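The left crate now leans 60° and its shaded underside shows as a thin band from (240,300) to (470,410). No mark is obvious. I'll go slightly steeper, hold, and rectify and contrast-stretch the underside.

```bash
cat > under.py <<'E'
import sys
from h2 import *
S=sys.argv[1]; d=float(sys.argv[2]); da=float(open("da"+S).read())
a,z=arc(np.radians(d),da); movel(at(S,a,z),max_speed=20); wait(1.2)
L=lean2(S); f=np.radians(L[0]); print(st(),L[:2])
c=camera("scene"); K=np.array([[c["fx"],0,c["cx"]],[0,c["fy"],c["cy"]],[0,0,1]])
A,B=np.meshgrid(np.arange(-20,180,.5),np.arange(110,-110,-.5),indexing="ij")  # along the underside, across
p0=3*np.tan(f)
P=np.stack([NEAR[S][0]+(p0+A*np.cos(f))*ex[0]+B*ey[0],NEAR[S][1]+(p0+A*np.cos(f))*ex[1]+B*ey[1],A*np.sin(f)],-1).reshape(-1,3)
M=np.linalg.inv(np.array(c["cam_to_world"])); q=(P@M[:3,:3].T+M[:3,3])*[1,-1,-1]
uv=cv2.projectPoints(q,np.zeros(3),np.zeros(3),K,np.array(c["dist_coeffs"]))[0].reshape(*A.shape,2).astype(np.float32)
o=cv2.remap(c["image"],uv[...,0],uv[...,1],cv2.INTER_CUBIC)[::-1,::-1]
o=np.clip(o.astype(float)*2,0,255).astype(np.uint8)
cv2.imwrite(f"pics/under{S}.png",np.ascontiguousarray(o))
E
python3 under.py L 65
```

```text
(9.7, [509.3, 185.9, 22.4], [1.2, 0.9, 2.2]) (np.float64(62.36522992106661), np.int64(2396))
```

View pics/underL.png

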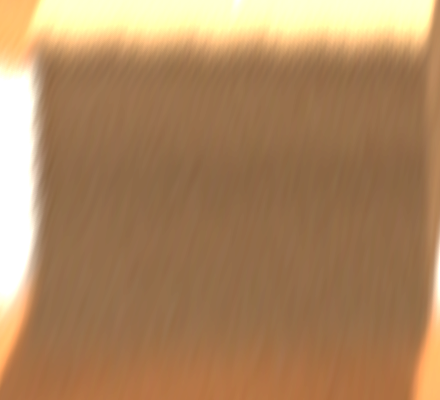

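The left underside is evenly brown and bare (rows 50–330 of the rectified view). I'll lower it, then tip the right crate. The same arc reads about 2.6° short, so I'll correct for that.

```bash
cat > lower.py <<'E'
import sys
from h import *
S=sys.argv[1]; da=float(open("da"+S).read())
for d in(55,45,35,25,17,10,5,0):
    a,z=arc(np.radians(d),da); movel(at(S,a,z),max_speed=18); print(d,st())
movel(at(S,7+HW+da+12,HC),max_speed=25); movel(at(S,36,200),max_speed=250); print(st())
E
python3 lower.py L && python3 tip.py R && python3 under.py R 64
```

```text
55 (10.2, [511.5, 185.8, 27.6], [1.7, -0.2, 1.4])
45 (10.7, [515.5, 185.6, 31.9], [3.6, 0.1, 1.6])
35 (11.2, [520.8, 185.3, 35.3], [5.4, -0.8, -0.3])
25 (11.7, [526.4, 185.0, 37.5], [5.3, -0.5, -1.1])
17 (12.1, [531.2, 184.6, 38.5], [3.9, -0.1, -0.6])
10 (12.5, [535.6, 184.4, 38.7], [3.9, -0.4, -1.2])
5 (12.8, [538.7, 184.2, 38.5], [5.5, -0.3, -1.3])
0 (13.2, [541.5, 184.0, 38.0], [4.5, -0.9, -0.9])
(14.6, [560.4, 182.8, 199.4], [0.3, -0.3, -0.9])
(15.8, [550.8, -150.1, 199.7], [-0.5, 0.8, -0.2]) -0.006484104873598856
(17.1, [539.8, -151.1, 38.5], [-0.4, 0.3, 0.4])
True (17.6, [522.6, -150.0, 38.1], [1.0, -0.3, 0.9])
da -0.8707864728889874
10 (18.1, [517.3, -149.7, 38.7], [7.3, -1.1, -4.1])
20 (18.6, [511.3, -149.4, 38.4], [6.6, -1.1, 2.2])
30 (19.0, [505.2, -149.0, 36.7], [4.6, -0.2, 5.6])
40 (19.5, [499.6, -148.7, 33.8], [3.7, -0.7, 6.4])
50 (19.9, [494.9, -148.4, 29.9], [1.4, -1.2, 5.6])
60 (20.4, [491.5, -148.2, 25.1], [0.2, -1.3, 6.1])
lean deg 93.04522070653222 (array([-0.05319923, 44.83007474]), np.int64(215))
(21.9, [490.8, -148.2, 23.0], [2.9, 0.4, 3.4]) (np.float64(60.81350663337894), np.int64(1505))
```

View pics/underR.png

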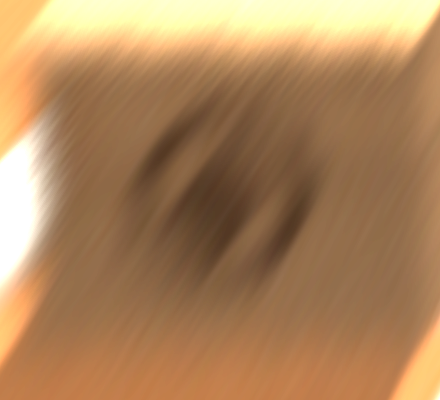

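The right underside shows the ring and lozenge around (225,195), so the right crate is the marked one. I'll lower it and check both crates from the top.

```bash
python3 lower.py R && python3 - <<'E'
from h import *
movel(at("R",85,200),max_speed=250)
# get the arm out of the top view's way is not needed if the rim corners show
c=camera("top"); cv2.imwrite("pics/crop1.png",cv2.resize(c["image"][140:280,180:445],None,fx=3,fy=3,interpolation=cv2.INTER_CUBIC))
E
```

```text
55 (22.4, [493.0, -148.3, 27.7], [3.7, 0.2, 1.0])
45 (22.9, [497.5, -148.5, 32.1], [5.5, -0.9, 0.6])
35 (23.4, [502.5, -148.8, 35.5], [6.1, -0.0, -0.2])
25 (23.8, [508.2, -149.2, 37.7], [6.4, 0.6, -0.7])
17 (24.3, [513.0, -149.4, 38.6], [6.6, -0.1, -2.1])
10 (24.7, [517.2, -149.7, 38.8], [6.3, -1.3, -1.5])
5 (25.0, [520.3, -149.8, 38.6], [7.1, -0.7, -2.5])
0 (25.3, [522.5, -149.9, 37.9], [2.5, 0.8, -1.3])
(26.7, [540.9, -151.0, 199.3], [-0.3, -0.0, 0.1])
```

View pics/crop1.png

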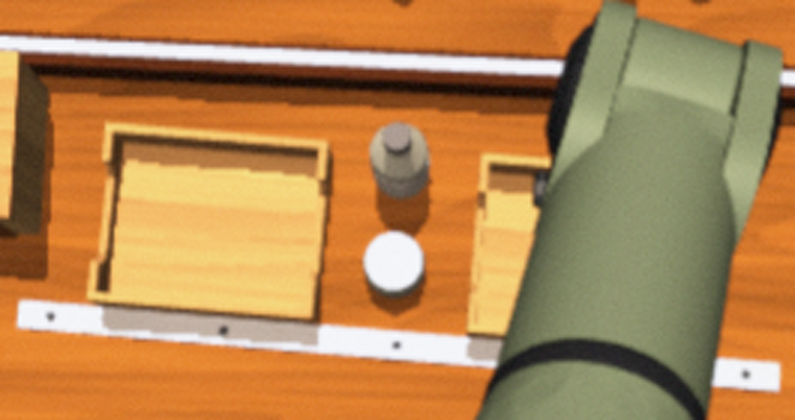

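Both crates are flat in their original places, the left one with its far-left corner at (107,124) as before. Now I'll push the right crate from inside its far wall, under guard.

```bash
python3 - <<'E'
from h import *
TF=-0.0244; RF=rot(TF); n=np.array([np.cos(TF),np.sin(TF),0])
p=at("R",126,25)
movep(p+[0,0,150],RF); movel(p,max_speed=150); print(st())
p=np.array(read_state()["eef_pos"]); 
movel(p+20*n,max_speed=25); print(st())
movel(p+70*n,max_speed=40); print(st())
g=movel(p+110*n,max_speed=20,guard=12); print(g,st())
wait(0.5); print(st())
q=np.array(read_state()["eef_pos"]); movel(q-15*n,max_speed=30); movel(q-15*n+[0,0,200],max_speed=200)
movep([450,-150,300],RF); print(st())
c=camera("top"); cv2.imwrite("pics/crop2.png",cv2.resize(c["image"][130:280,250:450],None,fx=4,fy=4,interpolation=cv2.INTER_CUBIC))
E
```

```text
(28.6, [631.8, -156.6, 26.0], [0.4, 0.0, 0.0])
(29.6, [651.9, -157.1, 26.0], [0.4, 0.9, -0.0])
(31.0, [701.9, -158.2, 26.0], [-0.9, -0.8, -0.3])
True (31.9, [716.3, -158.6, 25.4], [0.0, 0.5, 0.1])
(32.4, [715.6, -158.6, 25.1], [0.3, 0.7, -0.0])
(35.3, [451.1, -149.9, 299.8], [0.2, 0.5, -0.3])
```

View pics/crop2.png

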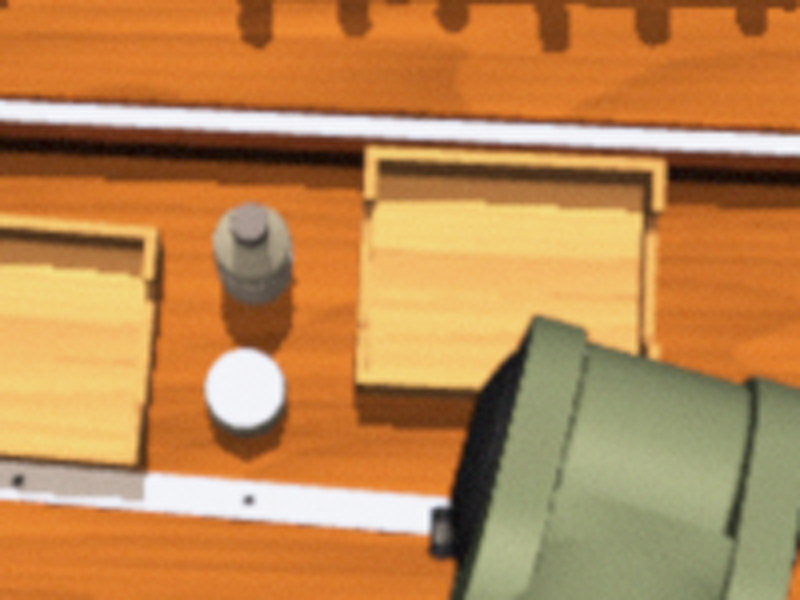

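The crate now stands at the fence, far rim (370,147)–(665,160) and near parallel to it. The guard may have tripped on the first impact, so I'll press once more, slowly, to seat it.

```bash
python3 - <<'E'
from h import *
TF=-0.0244; RF=rot(TF); n=np.array([np.cos(TF),np.sin(TF),0])
q=np.array([716,-158.6,25])
movep(q-12*n+[0,0,150],RF); movel(q-12*n,max_speed=150)
movel(q-3*n,max_speed=20)
g=movel(q+12*n,max_speed=6,guard=14); print(g,st())
q=np.array(read_state()["eef_pos"]); movel(q-6*n,max_speed=20)
g=movel(q+8*n,max_speed=6,guard=14); print(g,st())
q=np.array(read_state()["eef_pos"])
movel(q-15*n,max_speed=30); movel(q-15*n+[0,0,200],max_speed=200)
movep([400,250,350],RF); print(st())
c=camera("top"); cv2.imwrite("pics/crop3.png",cv2.resize(c["image"][130:280,250:450],None,fx=4,fy=4,interpolation=cv2.INTER_CUBIC))
E
```

```text
True (39.2, [716.3, -158.6, 24.5], [0.1, 0.5, 0.3])
True (41.0, [716.2, -158.5, 24.0], [0.5, -0.1, -0.7])
(44.6, [400.6, 249.6, 349.8], [0.7, -0.1, 0.8])
```

View pics/crop3.png

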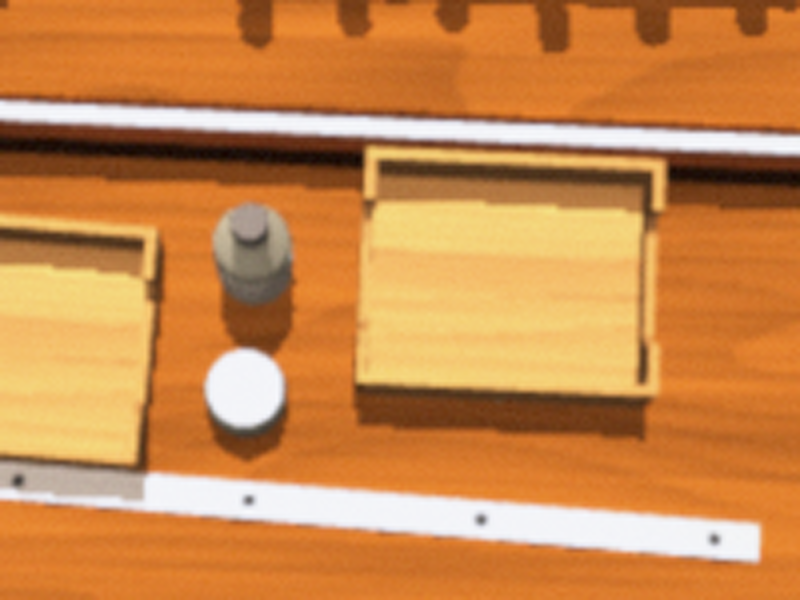

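The crate stopped at the same point (716.2) in three guarded presses. Its rim (370,147)–(665,160) is parallel to the fence, and nothing else has moved.

```bash
python3 -c "
from workcell import *
print(finish_job())"
```

```text
the job is handed in; nothing more can be done
None
```

Job handed in at about 45 s of the 72 s allowed: I tipped left then right to just over 60° and lowered each, found the mark under the right crate and pushed it flat against the fence, with the left crate still in place and nothing else moved in the top-camera views.

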